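# Probe the nail straightener for a stuck nail

### The job

Find out whether a nail is stuck in the roller straightener. Take the flat-bladed detector wand out of its wooden stand and first prove it: hold the blade's tip, blade pointing straight down, steady for two seconds about 15 mm above the centre of the round steel disc on the test block, without touching the disc or its block. Then, without forcing it, pass the blade down through the narrow slot in the roof of the straightener's guard and finish still holding the wand there, steady, with about 40 mm of the blade inside and the handle's collar clear of the guard; leave everything else on the table where it is.

Things in the scene. Friction and masses are not known exactly. Their poses are not given: they have to be found in the camera images.
- wand_grip (a point): Centre, half-way up, of the handle of the loose detector wand, which stands blade down in its stand. Black handle 44 mm (x) by 26 mm (y, the way to grip it) by 60 mm high (z, up). Under it a black collar 52 x 32 x 6 mm, underside 36 mm below this point, rests on the stand's top. A half turn about z makes no difference
- wand_tip (a point): Centre of the lower tip of the wand's grey flat blade, 96 mm below wand_grip along the wand's z; same axes. The blade is 60 mm long from collar to tip, 36 mm wide (x), 8 mm thick (y), its edges and tip rounded to 4 mm radius
- wand: The whole detector wand, 126 mm tall, 0.13 to 0.25 kg; its origin and axes are those of wand_tip
- stand: Fixed brown wooden stand block for the wand, 90 mm (x) by 70 mm (y) by 68 mm high, with a socket 42 mm (x) by 14 mm (y), 64 mm deep, in the middle of its top. Origin at the centre of its underside, on the table. The wand must be lifted more than 60 mm to be clear of it
- disc_top (a point): Centre of the upper face of the round steel test disc, 40 mm in diameter and 6 mm thick, lying on the middle of the test block; this point is 36 mm above the table
- test_block: Fixed dark wooden test block, 85 x 85 x 30 mm, carrying the steel disc. Origin at the centre of its underside, on the table
- slot (a point): Centre of the slot, level with the guard roof's upper face, 120 mm above the table. Slot 38 mm long (x) and 10 mm wide (y): 2 mm more than the blade each way; rims bevelled by 2 mm; z is up. The roof is 6 mm thick; below it a hollow 100 mm deep with two steel rolls along x that leave a 36 mm gap under the slot
- straightener: Fixed nail straightener: closed grey steel guard box 160 x 160 mm, 120 mm high, slot in the middle of its roof; feed ledges on its +y and -y sides (60 mm long, sticking out 30 mm, 48 mm above the table); dark motor on its +x side, sticking out 70 mm, 92 mm high. Origin at the centre of the box's underside; axes as the slot's
- hammer: Bystander, to be left alone: hammer lying on the brown anvil stone (stone 170 x 250 x 75 mm) at the far right. 230 mm long. Origin near its middle, at its underside
- canister: Bystander: small black canister with cap, 32 mm in diameter, 50 mm high, standing. Origin at the centre of its underside
- jar: Bystander: clear jar with a red cap, 70 mm in diameter, 100 mm high, standing. Origin at the centre of its underside
- bowl: Bystander: steel bowl, 120 mm in diameter, 45 mm high. Origin at the centre of its underside
- lath: Bystander: thin wooden lath 240 x 28 x 9 mm lying flat. Origin at the centre of its underside
- spike: Bystander: large bent steel nail, about 105 mm long and 8 mm thick, lying on the table. Origin near its middle, on the table
Mind the look-alikes: they are no part of the job. Of the things that look like the wand, the largest one is meant.

How it is judged:
On the way, in this order (a step that is already met when the one before it is completed fails the run):
1. the held wand's tip is steady above the centre of the test disc, blade down, not touching (contact force between the fingers and wand above 1 N and horizontal distance between wand_tip and disc_top below 0.012 m and z of wand_tip in the frame of disc_top between 0.004 and 0.03 m and angle between wand_tip's own z axis and vertical below 0.15 rad and linear speed of wand below 0.03 m/s and contact force between wand and test_block below 0.2 N), for 1 s.
2. the blade is through the slot of the guard, held by the gripper (contact force between the fingers and wand above 1 N and z of wand_tip in the frame of slot between -0.053 and -0.028 m and x of wand_tip in the frame of slot between -0.008 and 0.008 m and y of wand_tip in the frame of slot between -0.008 and 0.008 m and angle between the z axis of wand_tip and the z axis of slot, either way round below 0.14 rad), for 0.2 s.
At the end, for the whole second after the job is handed in: The gripper still holds the wand, still (under 20 mm/s), blade through the slot: tip 28 to 53 mm below the roof's upper face (collar clear), within 8 mm of the slot's centre each way and 0.14 rad of square to the roof, pressing on the straightener with less than 15 N (all of step 2 and linear speed of wand below 0.02 m/s and contact force between wand and straightener below 15 N); the arm keeps its last pose, push and grip.
It fails at once if the guard is forced: the wand pushes on the straightener with more than 40 N (contact force between wand and straightener above 40 N).
It fails at once if the wand touches the test disc or its block (contact force between wand and test_block above 1 N).
It fails at once if a bystander is moved by more than 30 mm (distance of any of hammer, canister, jar, bowl, lath, spike from where it was at the start of the episode above 0.03 m).
It also fails if it takes over 64 s, if anything falls off the work surface, if the arm or the gripper's body presses on something with over 40 N, if the wrist force passes 120 N, or if a joint passes its speed limit or range.

### The arm

A 7-joint arm with a two-finger parallel gripper is mounted at the origin on the work surface. World frame = base frame: x ahead of the robot, y to its left, z up, the work surface at z = 0. Lengths are in m, angles in rad, forces in N, time in s.
With the tool pointing down it reaches from about 0.4 to 0.9 m from the base axis. Payload 5.5 kg.
Tool frame: the origin (TCP) lies at the very end of the fingers, on their centre line; the grasp point (between the pads) lies 19 mm behind it; z points along the fingers, y is the line along which they close (so a half turn about z gives the same grasp; the last joint's range is limited). The gripper opens to 92 mm and grips with 3 to 60 N. Pads are 19 mm wide; open, the fingers measure 130 mm over their backs; the gripper's body (75 mm by 190 mm) begins 47 mm behind the grasp point.
Start: joints at [1.584, 0.501, -0.427, 1.55, 0.221, 1.138, -0.21], TCP at [0.161, -0.63, 0.227] pointing down, gripper open.
Joint ranges: [-2.88, 2.88], [-0.31, 2.03], [-1.54, 1.56], [0.2, 2.42], [-1.41, 4.55], [0.19, 2.02], [-2.57, 2.57]. Speed limits (rad/s): [2.57, 2.57, 3.14, 3.14, 3.14, 3.14, 3.14].

### API

Orientations are given as [roll, pitch, yaw] about the fixed x, y, z axes, in that order (R = Rz(yaw) Ry(pitch) Rx(roll)).
In Python, from rig import robot gives the robot as it stands.
- The arm moves only by the tool send_rows, never from a script. Its arguments are lists of equal length, an entry for each row: "offset": the shift along the tool's x, y, z in m, a list of three; "dr": the turn, a rotation vector about the tool's x, y, z in degrees, a list of three. In form: {"offset": [[x, y, z], ...], "dr": [[rx, ry, rz], ...]}. A call has 1 to 5 rows; each row is the pose to reach, as a shift and turn from the pose commanded when the call began, along the tool's axes at that moment; what a row does not reach only later rows make up. A row lasts 1/12 s, in which the tool goes at most 41.7 mm and 7.16 degrees, less where a joint would pass 70% of its speed; a pose out of reach is approached as far as the arm can. A call with a gripper value outside its range is refused whole. "jaw" is the closure in counts, from 0 (fully open) to 255 (shut), set as the call begins (left out, the last holds). The fingers move at their own pace and stop on an object; the grip force is fixed at half the most. Time passes only in rows, so rows that repeat a pose let the fingers close. It gives the time, the measured TCP pose, the force, the opening and the grip force at its end, in the units of the state.
- robot.observe(): the state, without advancing time (a new reading comes with each control period).
- robot.capture(name): name is "scene" or "top"; returns a dict with "image" (400x640x3 uint8, blue, green, red), "z_map" (400x640 float32, m along the optical axis (not along the pixel's ray), 0 where there is no reading), "mtx" (3x3 intrinsics, pixels), "dist_coeffs" ([k1, k2, p1, p2, k3] as OpenCV has them; the pictures are not rectified), "R" (3x3) and "t" (3): a world point X has camera coordinates R X + t. Camera axes: x right, y down, z forward; pixel columns grow to the right and rows downward; lengths in m; the calibration is good to about 2 mm. A picture is of the moment at which its call begins.
- robot.close_job(): hands the job in; it is judged then, once.
Trained networks look in the newest picture that a camera, given by its name, has taken for a name from the list of things; names that differ only in an ending like _2 or _b are one class to them, and where a whole thing is asked for, a point or a joint stands for the part that bears it (a point fixed in the world has none). Each returns a list of dicts, best first, with "conf" (0 to 1); they miss things now and then, are a little off and sometimes report something else, mostly with a low value. They report only what shows in the picture. A call takes as long as a camera call. They do not tell look-alikes from the thing itself.
- robot.spot_in(camera, query): "centre" ([x, y, z] in m, in world coordinates, good to about 4 mm: the middle of the surface that is visible of it).
- robot.silhouettes(camera, query): "region" (400x640 bool, what is visible of it).
The state is a dict: "clock": time; "joint_positions": joint angles; "joint_velocities": joint speeds; "effort": joint torques, N m; "position": TCP position; "tcp_rot": TCP orientation; "ft_force": force on the tool from outside, world axes, zero at the start; "torque": the same for the moment, N m; "finger_gap": opening from 0.0 (shut) to 1.0 (fully open); "gripper_force": force on a finger pad.
Only numpy, scipy, OpenCV 4.12 (cv2) and the standard library are available. Lean on these libraries where they do the work, as an engineer would, in place of code of your own. Each camera call takes 0.05 s, during which the arm holds its last target. There are 200 camera calls.

## Working session

There is one attempt and no reset: what is moved stays moved. The work goes in short steps, Python scripts to look and compute and a tool call to move; the robot and the scene stay as the last step left them, time stands still between calls to the robot, and variables do not carry over. Pictures are saved under pics/ and viewed, at most 10 in all, crops included, and the job is handed in when it is done.

Besides the shell and the picture viewer there is one more tool, called after "Emit:" as name(argument=value, ...), one argument or row to a line, values as JSON. send_rows: Moves the arm, as the interface text tells. Its arguments: {"type":"object","properties":{"offset":{"type":"array","items":{"type":"array","items":{"type":"number"}}},"dr":{"type":"array","items":{"type":"array","items":{"type":"number"}}},"jaw":{"type":"number"}},"required":["offset","dr"]}

```bash
mkdir -p pics; cat > h.py <<'E'
import numpy as np, cv2
from scipy.spatial.transform import Rotation as Ro
from rig import robot
def cloud(c):
    h,w=c["z_map"].shape
    u,v=np.meshgrid(np.arange(w),np.arange(h))
    p=cv2.undistortPoints(np.stack([u,v],-1).reshape(-1,1,2).astype(np.float64),c["mtx"],c["dist_coeffs"]).reshape(h,w,2)
    z=c["z_map"]; P=np.dstack([p[...,0]*z,p[...,1]*z,z])
    W=(P-c["t"])@c["R"]; W[z==0]=np.nan
    return W
E
python3 - <<'E'
from h import *
s=robot.observe(); print({k:np.round(v,3) for k,v in s.items()})
for n in ("scene","top"):
    c=robot.capture(n); cv2.imwrite(f"pics/{n}0.png",c["image"]); np.savez(f"{n}0.npz",**c)
    C=-np.array(c["R"]).T@c["t"]; print(n,C)
    for q in ["wand_grip","wand_tip","wand","stand","disc_top","test_block","slot","straightener"]:
        print(q,[(np.round(d["centre"],3),round(d["conf"],2)) for d in robot.spot_in(n,q)][:4])
E
```

```text
{'clock': np.float64(0.0), 'joint_positions': array([ 1.584,  0.502, -0.427,  1.551,  0.221,  1.138, -0.21 ]), 'joint_velocities': array([-0.   , -0.   , -0.001, -0.001,  0.002,  0.   , -0.001]), 'effort': array([ 0.0000e+00, -5.6658e+01, -5.8160e+00, -2.7911e+01, -6.9000e-02,
        3.1000e-02,  0.0000e+00]), 'position': array([ 0.16 , -0.629,  0.226]), 'tcp_rot': array([-3.14, -0.  ,  0.25]), 'ft_force': array([ 0.3  ,  0.545, -0.302]), 'torque': array([ 0.027,  0.018, -0.022]), 'gripper_force': np.float64(0.0), 'finger_gap': np.float64(0.999)}
scene [1.38741574 0.04928602 0.77069293]
wand_grip [(array([ 0.533, -0.295,  0.104]), 0.67), (array([ 0.472, -0.408,  0.065]), 0.61), (array([ 0.398, -0.283,  0.063]), 0.46)]
wand_tip [(array([ 0.53 , -0.299,  0.108]), 0.79), (array([ 0.406, -0.285,  0.059]), 0.72), (array([ 0.476, -0.404,  0.062]), 0.49)]
wand [(array([ 0.527, -0.295,  0.108]), 0.8), (array([ 0.471, -0.404,  0.057]), 0.73), (array([ 0.403, -0.282,  0.06 ]), 0.63)]
stand [(array([ 0.539, -0.282,  0.053]), 0.93)]
disc_top [(array([0.471, 0.288, 0.03 ]), 0.94)]
test_block [(a
[... 198 characters left out ...]
652, -0.352,  0.098]), 0.7), (array([ 0.507, -0.296,  0.132]), 0.66), (array([ 0.392, -0.279,  0.09 ]), 0.65), (array([ 0.463, -0.402,  0.091]), 0.5)]
wand_tip [(array([ 0.394, -0.277,  0.089]), 0.55), (array([ 0.505, -0.297,  0.13 ]), 0.54), (array([ 0.534, -0.03 ,  0.122]), 0.37)]
wand [(array([ 0.504, -0.298,  0.129]), 0.55), (array([ 0.459, -0.405,  0.088]), 0.55), (array([ 0.394, -0.28 ,  0.09 ]), 0.47)]
stand [(array([ 0.498, -0.286,  0.071]), 0.83)]
disc_top [(array([0.45 , 0.282, 0.031]), 0.65)]
test_block [(array([0.45 , 0.289, 0.031]), 0.84)]
slot [(array([ 0.506, -0.3  ,  0.129]), 0.67), (array([ 0.534, -0.03 ,  0.12 ]), 0.58)]
straightener [(array([ 0.533, -0.029,  0.12 ]), 0.6)]
```

View pics/scene0.png

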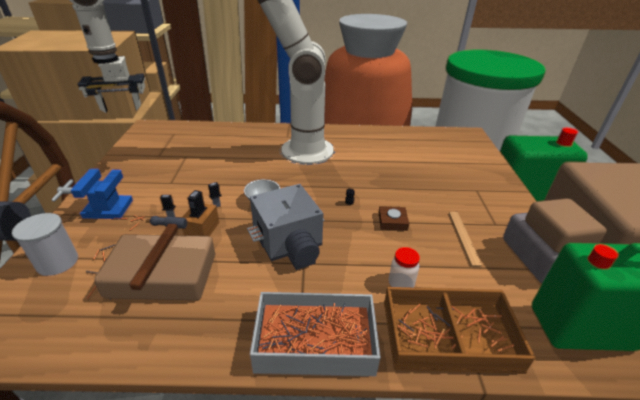

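View pics/top0.png

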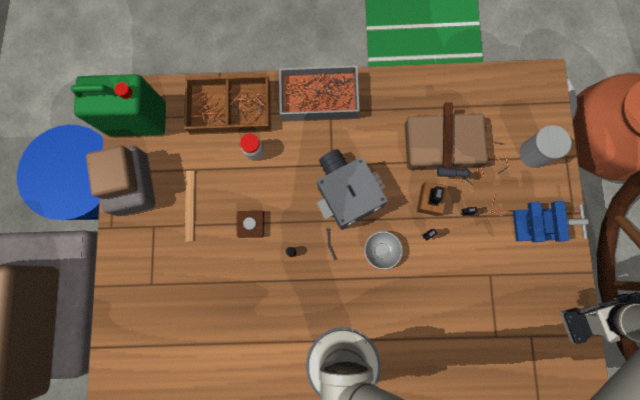

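The scene view shows the wand in its stand at (197,205) with two smaller look-alikes beside it. The top view has the wand at (437,195), the guard at (352,190) with its slot visible, and the disc at (249,223). Next I'll measure exact poses.

```bash
cat > m.py <<'E'
from h import *
def rect(P,lab):
    c,s,a=cv2.minAreaRect((P[:,:2]*1000).astype(np.float32)); print(lab,len(P),"c",np.round(c,1),"mean",np.round(P.mean(0)*1000,1),"size",np.round(s,1),"ang",round(a,1))
for n in ("top","scene"):
    c=np.load(n+"0.npz"); W=cloud(c); x,y,z=np.moveaxis(W,-1,0)
    print(n)
    def sel(cx,cy,r,z0,z1): 
        return (np.hypot(x-cx,y-cy)<r)&(z>z0)&(z<z1)
    rect(W[sel(.505,-.297,.04,.128,.142)],"handle")
    rect(W[sel(.505,-.29,.07,.062,.073)],"stand")
    rect(W[sel(.534,-.03,.125,.114,.127)],"roof")
    rect(W[sel(.45,.285,.075,.026,.033)],"block")
    g=cv2.cvtColor(c["image"],cv2.COLOR_BGR2GRAY); 
    # disc: bright
    m=sel(.45,.285,.035,.02,.05)&(g>110); rect(W[m],"disc"); 
    roof=sel(.534,-.03,.03,.0,.14)&(g<70); rect(W[roof],"slot"); 
    print("slot z",np.round(np.percentile(z[roof],[0,50,100]),3) if roof.any() else 0)
    # ray-plane the slot dark pixels onto z=.12
    C=-c["R"].T@c["t"]; P=W[roof]; 
    if len(P): rect(C+(P-C)*((.12-C[2])/(P[:,2]-C[2]))[:,None],"slotproj")
c=np.load("top0.npz")
cv2.imwrite("pics/crop.png",np.hstack([cv2.resize(c["image"][y0:y0+80,x0:x0+80],(400,400),interpolation=cv2.INTER_CUBIC) for x0,y0 in ((312,150),(398,165))]))
E
python3 m.py
```

```text
top
handle 125 c [ 511.7 -303.3] mean [ 510.9 -303.1  134.3] size [25.6 45.4] ang 76.9
stand 407 c [ 511.9 -304.3] mean [ 506.8 -299.7   67.7] size [71.3 91.9] ang 76.5
roof 2611 c [531.3 -44.9] mean [530.  -44.5 119.9] size [160.4 160.9] ang 26.5
block 455 c [450.5 286.5] mean [451.2 286.2  29.6] size [88.3 82.2] ang 88.2
disc 117 c [451.2 287.2] mean [451.  287.4  35.6] size [37.8 36.4] ang 43.7
slot 25 c [543.4 -43.7] mean [545.8 -48.4  28.7] size [32.  23.5] ang 31.4
slot z [0.008 0.012 0.119]
slotproj 25 c [532.  -42.6] mean [528.5 -43.9 120. ] size [34.6  8.2] ang 23.9
scene
handle 107 c [ 512.4 -300.4] mean [ 514.6 -299.9  134.8] size [25.7 43.5] ang 77.3
stand 309 c [ 510.8 -303.3] mean [ 523.6 -292.6   69.1] size [75.  91.9] ang 76.7
roof 2071 c [530.  -42.1] mean [538.4 -41.6 121.6] size [164.6 161.5] ang 26.6
block 329 c [451.5 287.1] mean [457.3 286.6  31.1] size [84.3 89.6] ang 88.3
disc 89 c [445.1 289.4] mean [448.1 288.4  37.4] size [38.6 46.9] ang 82.3
slot 0 c [0. 0.] mean [nan nan nan] size [0. 0.] ang 0.0
slot z 0m.py:3: RuntimeWarning: Mean of empty slice.
  c,s,a=cv2.minAreaRect((P[:,:2]*1000).astype(np.float32)); print(lab,len(P),"c",np.round(c,1),"mean",np.round(P.mean(0)*1000,1),"size",np.round(s,1),"ang",round(a,1))
  ret = um.true_divide(
```

View pics/crop.png

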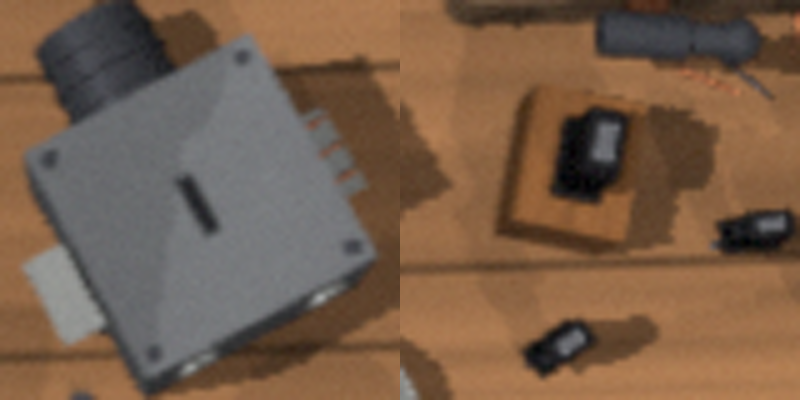

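Emit:
send_rows(
  offset=[
    [0.02,-0.011,0],
    [0.055,-0.03,0],
    [0.09,-0.049,0],
    [0.125,-0.068,0],
    [0.16,-0.087,0],
  ],
  dr=[
    [0,0,5],
    [0,0,11],
    [0,0,17],
    [0,0,22.4],
    [0,0,27.4],
  ],
  jaw=0,
)

```text
clock: 1.32
position: [0.2953, -0.5047, 0.2269]
tcp_rot: [3.141, -0.0, -0.234]
ft_force: [0.4, -0.8, 0.2]
finger_gap: 1.001
gripper_force: 0.0
```

```bash
cat > go.py <<'E'
import sys
from h import *
def go(x,y,z,yaw):
    s=robot.observe(); R=Ro.from_euler("xyz",s["tcp_rot"]); p=np.array(s["position"])
    T=Ro.from_euler("xyz",[np.pi,0,np.radians(yaw)])
    print("pos",np.round(p,4),"rpy",np.round(np.degrees(s["tcp_rot"]),2),"t",round(float(s["clock"]),2),"F",np.round(s["ft_force"],1),"gap",round(float(s["finger_gap"]),3),"gf",np.round(s["gripper_force"],1))
    print("off",np.round(R.inv().apply(np.array([x,y,z])-p),4),"dr",np.round((R.inv()*T).as_rotvec(degrees=True),2))
    print("j",np.round(s["joint_positions"],2))
if __name__=="__main__": go(*map(float,sys.argv[1:5]))
E
python3 go.py .512 -.3025 .226 -13.1
```

```text
pos [ 0.2953 -0.5047  0.2269] rpy [ 1.7999e+02 -2.0000e-02 -1.3390e+01] t 1.32 F [ 0.4 -0.8  0.2] gap 1.001 gf 0.0
off [ 0.164  -0.2469  0.0009] dr [ 0.01 -0.02 -0.29]
j [ 1.31  0.38 -0.4   1.72  0.16  1.07 -0.95]
```

Emit:
send_rows(
  offset=[
    [0.018,-0.027,0],
    [0.04,-0.06,0],
    [0.062,-0.093,0],
    [0.084,-0.126,0],
    [0.105,-0.158,0],
  ],
  dr=[
    [0,0,0],
    [0,0,0],
    [0,0,0],
    [0,0,0],
    [0,0,0],
  ],
)

```text
clock: 1.73
position: [0.4337, -0.3742, 0.2271]
tcp_rot: [3.141, -0.001, -0.228]
ft_force: [0.8, -0.0, 0.5]
finger_gap: 0.999
gripper_force: 0.0
```

Emit:
send_rows(
  offset=[
    [0.02,-0.03,0],
    [0.04,-0.06,0],
    [0.055,-0.082,0],
    [0.059,-0.089,0],
    [0.059,-0.089,0],
  ],
  dr=[
    [0,0,0],
    [0,0,0],
    [0,0,0],
    [0,0,0],
    [0,0,0],
  ],
)

```text
clock: 2.15
position: [0.5122, -0.2993, 0.2269]
tcp_rot: [-3.14, -0.001, -0.223]
ft_force: [-0.9, -0.2, -0.1]
finger_gap: 0.997
gripper_force: 0.0
```

```bash
python3 go.py .512 -.3025 .087 -13.1
```

```text
pos [ 0.5122 -0.2993  0.2269] rpy [-1.7992e+02 -6.0000e-02 -1.2760e+01] t 2.15 F [-0.9 -0.2 -0.1] gap 0.997 gf 0.0
off [0.0004 0.0034 0.1399] dr [-0.08 -0.06  0.34]
j [ 0.87  0.41 -0.5   1.7   0.22  1.09 -1.49]
```

Emit:
send_rows(
  offset=[
    [0,0.003,0.02],
    [0,0.003,0.045],
    [0,0.003,0.07],
    [0,0.003,0.09],
    [0,0.003,0.1],
  ],
  dr=[
    [0,0,0.3],
    [0,0,0.3],
    [0,0,0.3],
    [0,0,0.3],
    [0,0,0.3],
  ],
)

```text
clock: 2.57
position: [0.5058, -0.307, 0.1238]
tcp_rot: [3.142, 0.005, -0.237]
ft_force: [-0.5, 0.8, -0.5]
finger_gap: 0.999
gripper_force: 0.0
```

Emit:
send_rows(
  offset=[
    [0,0,0.015],
    [0,0,0.028],
    [0,0,0.038],
    [0,0,0.04],
    [0,0,0.04],
  ],
  dr=[
    [0,0,0],
    [0,0,0],
    [0,0,0],
    [0,0,0],
    [0,0,0],
  ],
)

```text
clock: 2.98
position: [0.5086, -0.3057, 0.0862]
tcp_rot: [-3.141, 0.001, -0.234]
ft_force: [-0.6, -0.1, 0.7]
finger_gap: 1.0
gripper_force: 0.0
```

```bash
python3 go.py .512 -.3025 .087 -13.1; python3 - <<'E'
from h import *
cs=[robot.capture(n)["image"] for n in ("scene","top")]
cv2.imwrite("pics/g.png",np.hstack([cv2.resize(cs[0][140:260,120:260],(400,343)),cv2.resize(cs[1][150:270,380:520],(400,343))]))
E
```

```text
pos [ 0.5086 -0.3057  0.0862] rpy [-1.7999e+02  7.0000e-02 -1.3410e+01] t 2.98 F [-0.6 -0.1  0.7] gap 1.0 gf 0.0
off [ 0.0025 -0.0038 -0.0008] dr [-0.01  0.07 -0.31]
j [ 0.83  0.58 -0.44  1.8   0.32  0.83 -1.57]
```

View pics/g.png

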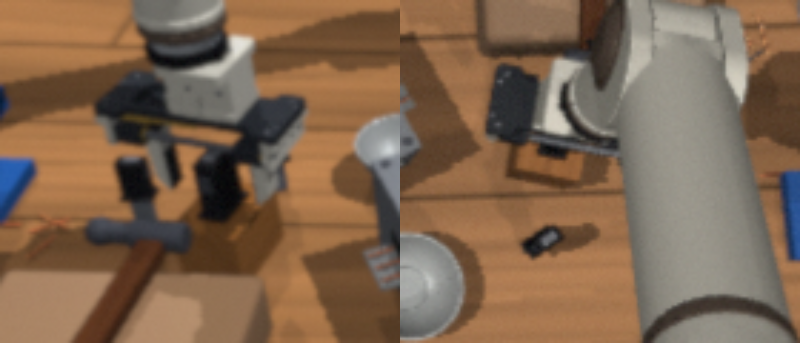

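The wand handle stands between the two open fingers, at (218,185) in the left half. I'll make a small centring correction, then close.

Emit:
send_rows(
  offset=[
    [0.0025,-0.003,0],
    [0.0025,-0.003,0],
    [0.0025,-0.003,0],
  ],
  dr=[
    [0,0,0],
    [0,0,0],
    [0,0,0],
  ],
)

```text
clock: 3.33
position: [0.5133, -0.3029, 0.0875]
tcp_rot: [3.141, -0.001, -0.233]
ft_force: [-0.5, 0.3, -0.5]
finger_gap: 0.997
gripper_force: 0.0
```

```bash
python3 go.py .512 -.3025 .087 -13.1
```

```text
pos [ 0.5133 -0.3029  0.0875] rpy [ 1.7999e+02 -8.0000e-02 -1.3340e+01] t 3.33 F [-0.5  0.3 -0.5] gap 0.997 gf 0.0
off [-0.0013 -0.0001  0.0005] dr [ 0.01 -0.08 -0.24]
j [ 0.82  0.58 -0.44  1.8   0.32  0.83 -1.58]
```

Emit:
send_rows(
  offset=[
    [0,0,0],
    [0,0,0],
    [0,0,0],
    [0,0,0],
    [0,0,0],
  ],
  dr=[
    [0,0,0],
    [0,0,0],
    [0,0,0],
    [0,0,0],
    [0,0,0],
  ],
  jaw=255,
)

```text
clock: 3.75
position: [0.5123, -0.3031, 0.0867]
tcp_rot: [3.142, 0.0, -0.234]
ft_force: [-0.3, 0.2, -0.2]
finger_gap: 0.686
gripper_force: 0.0
```

Emit:
send_rows(
  offset=[
    [0,0,0],
    [0,0,0],
    [0,0,0],
    [0,0,0],
    [0,0,0],
  ],
  dr=[
    [0,0,0],
    [0,0,0],
    [0,0,0],
    [0,0,0],
    [0,0,0],
  ],
)

```text
clock: 4.17
position: [0.5124, -0.3031, 0.0867]
tcp_rot: [-3.142, -0.0, -0.234]
ft_force: [-0.7, 0.1, 0.0]
finger_gap: 0.324
gripper_force: 0.0
```

Emit:
send_rows(
  offset=[
    [0,0,-0.003],
    [0,0,-0.008],
    [0,0,-0.013],
    [0,0,-0.018],
    [0,0,-0.02],
  ],
  dr=[
    [0,0,0],
    [0,0,0],
    [0,0,0],
    [0,0,0],
    [0,0,0],
  ],
)

```text
clock: 4.58
position: [0.5129, -0.3033, 0.1078]
tcp_rot: [3.141, -0.001, -0.234]
ft_force: [0.3, -0.7, -0.7]
finger_gap: 0.282
gripper_force: 30.0
```

```bash
python3 go.py .512 -.3025 .25 -13.1
```

```text
pos [ 0.5129 -0.3033  0.1078] rpy [ 1.7998e+02 -7.0000e-02 -1.3380e+01] t 4.58 F [ 0.3 -0.7 -0.7] gap 0.282 gf 30.0
off [-0.0008 -0.0005 -0.1422] dr [ 0.02 -0.07 -0.28]
j [ 0.83  0.55 -0.45  1.79  0.3   0.87 -1.56]
```

Emit:
send_rows(
  offset=[
    [0,0,-0.015],
    [0,0,-0.035],
    [0,0,-0.055],
    [0,0,-0.075],
    [0,0,-0.09],
  ],
  dr=[
    [0,0,0],
    [0,0,0],
    [0,0,0],
    [0,0,0],
    [0,0,0],
  ],
)

```text
clock: 5.0
position: [0.5129, -0.3032, 0.1988]
tcp_rot: [3.141, -0.002, -0.234]
ft_force: [0.2, -0.4, -1.9]
finger_gap: 0.281
gripper_force: 30.0
```

Emit:
send_rows(
  offset=[
    [0,0,-0.015],
    [0,0,-0.03],
    [0,0,-0.045],
    [0,0,-0.055],
    [0,0,-0.06],
  ],
  dr=[
    [0,0,0],
    [0,0,0],
    [0,0,0],
    [0,0,0],
    [0,0,0],
  ],
)

```text
clock: 5.42
position: [0.513, -0.3033, 0.2586]
tcp_rot: [3.141, -0.002, -0.234]
ft_force: [-0.4, 0.8, -1.9]
finger_gap: 0.283
gripper_force: 30.0
```

```bash
python3 go.py .451 .287 .25 0; python3 - <<'E'
from h import *
c=robot.capture("scene"); W=cloud(c); np.savez("lift.npz",**c)
cv2.imwrite("pics/l.png",cv2.resize(c["image"][80:260,100:340],(720,540)))
E
```

```text
pos [ 0.513  -0.3033  0.2586] rpy [ 1.7994e+02 -1.4000e-01 -1.3380e+01] t 5.42 F [-0.4  0.8 -1.9] gap 0.283 gf 30.0
off [-0.197  -0.56    0.0076] dr [  0.07  -0.13 -13.38]
j [ 0.88  0.38 -0.51  1.66  0.2   1.15 -1.48]
```

View pics/l.png

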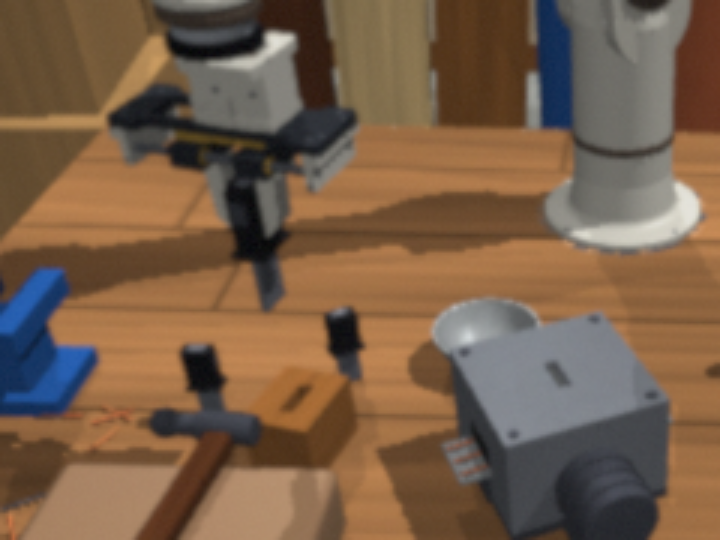

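The wand is out of the stand and hanging blade down, with the blade at about (268,280) in the crop, and both look-alikes stand undisturbed. Next move is to the disc.

Emit:
send_rows(
  offset=[
    [-0.005,-0.014,0],
    [-0.014,-0.04,0],
    [-0.025,-0.072,0],
    [-0.037,-0.105,0],
    [-0.049,-0.139,0],
  ],
  dr=[
    [0,0,0],
    [0,0,0],
    [0,0,0],
    [0,0,0],
    [0,0,0],
  ],
)

```text
clock: 5.88
position: [0.4954, -0.1543, 0.2554]
tcp_rot: [-3.141, 0.002, -0.234]
ft_force: [1.3, 0.7, -2.0]
finger_gap: 0.282
gripper_force: 30.0
```

Emit:
send_rows(
  offset=[
    [-0.012,-0.034,0],
    [-0.024,-0.068,0],
    [-0.036,-0.102,0],
    [-0.048,-0.136,0],
    [-0.06,-0.17,0],
  ],
  dr=[
    [0,0,0],
    [0,0,0],
    [0,0,0],
    [0,0,0],
    [0,0,0],
  ],
)

```text
clock: 6.3
position: [0.476, 0.025, 0.2558]
tcp_rot: [3.141, 0.002, -0.233]
ft_force: [0.9, -0.5, -3.0]
finger_gap: 0.284
gripper_force: 30.0
```

Emit:
send_rows(
  offset=[
    [-0.012,-0.034,0],
    [-0.024,-0.068,0],
    [-0.036,-0.102,0],
    [-0.048,-0.136,0],
    [-0.06,-0.17,0],
  ],
  dr=[
    [0,0,0],
    [0,0,0],
    [0,0,0],
    [0,0,0],
    [0,0,0],
  ],
)

```text
clock: 6.72
position: [0.4569, 0.2038, 0.2558]
tcp_rot: [3.141, 0.001, -0.233]
ft_force: [1.0, 0.7, -2.3]
finger_gap: 0.284
gripper_force: 30.0
```

Emit:
send_rows(
  offset=[
    [-0.01,-0.03,0],
    [-0.018,-0.053,0],
    [-0.023,-0.068,0],
    [-0.026,-0.077,0],
    [-0.027,-0.08,0],
  ],
  dr=[
    [0,0,0],
    [0,0,0],
    [0,0,0],
    [0,0,0],
    [0,0,0],
  ],
)

```text
clock: 7.13
position: [0.4488, 0.2886, 0.2558]
tcp_rot: [3.141, 0.002, -0.229]
ft_force: [-1.0, -0.2, -2.4]
finger_gap: 0.283
gripper_force: 30.0
```

```bash
cat > tip.py <<'E'
from h import *
# fit held wand from both cameras: points below the fingers, near tool axis
s=robot.observe(); p=np.array(s["position"]); R=Ro.from_euler("xyz",s["tcp_rot"])
for n in ("scene","top"):
    c=robot.capture(n); np.savez("last_"+n+".npz",**c); W=cloud(c)
    L=R.inv().apply((W-p).reshape(-1,3)).reshape(W.shape)   # tool frame
    m=(np.hypot(L[...,0],L[...,1])<.035)&(L[...,2]>.002)&(L[...,2]<.1)
    Q=L[m]*1000
    print(n,len(Q))
    if len(Q)<5: continue
    print(" zmax",np.round(np.percentile(Q[:,2],[90,98,100]),1))
    for a,b in ((2,18),(20,45),(45,75)):
        q=Q[(Q[:,2]>a)&(Q[:,2]<b)]
        if len(q)>4: print(" ",a,b,len(q),"x",np.round(np.percentile(q[:,0],[3,50,97]),1),"y",np.round(np.percentile(q[:,1],[3,50,97]),1))
E
python3 go.py .451 .287 .131 -13.1; python3 tip.py
```

```text
pos [0.4488 0.2886 0.2558] rpy [ 1.7999e+02  1.0000e-01 -1.3150e+01] t 7.13 F [-1.  -0.2 -2.4] gap 0.283 gf 30.0
off [0.0028 0.001  0.1248] dr [ 0.01  0.1  -0.05]
j [-0.15  0.28 -0.56  1.81  0.16  1.11 -2.57]
scene 123
 zmax [62.4 71.4 75.4]
  2 18 74 x [-10.9  19.7  24.1] y [-15.    0.9  15.7]
  20 45 21 x [10.3 15.4 18.1] y [-3.1  0.9  4.1]
  45 75 27 x [ 9.1 14.9 17.7] y [-3.3  0.3  4.1]
top 0
```

Emit:
send_rows(
  offset=[
    [0,0,0],
    [0.001,0,0.005],
    [0.002,0,0.01],
    [0.002,0,0.015],
    [0.002,0,0.02],
  ],
  dr=[
    [0,0,-4],
    [0,0,-10],
    [0,0,-16],
    [0,0,-22],
    [0,0,-28],
  ],
)

```text
clock: 7.65
position: [0.4531, 0.2839, 0.236]
tcp_rot: [3.141, 0.001, 0.258]
ft_force: [0.4, -0.5, -2.5]
finger_gap: 0.286
gripper_force: 30.0
```

Emit:
send_rows(
  offset=[
    [0,0,0.005],
    [0,0,0.015],
    [0,0,0.03],
    [0,0,0.04],
    [0,0,0.045],
  ],
  dr=[
    [0,0,-5],
    [0,0,-9],
    [0,0,-11.5],
    [0,0,-11.6],
    [0,0,-11.6],
  ],
)

```text
clock: 8.07
position: [0.4524, 0.2836, 0.1899]
tcp_rot: [3.141, 0.003, 0.454]
ft_force: [-1.0, -0.1, -3.3]
finger_gap: 0.28
gripper_force: 30.0
```

```bash
python3 go.py .451 .287 .131 26.5; python3 tip.py; python3 - <<'E'
from h import *
c=np.load("last_scene.npz"); cv2.imwrite("pics/d.png",cv2.resize(c["image"][110:260,320:500],(720,600)))
E
```

```text
pos [0.4524 0.2836 0.1899] rpy [179.98   0.19  26.03] t 8.07 F [-1.  -0.1 -3.3] gap 0.28 gf 30.0
off [ 0.0005 -0.0037  0.0589] dr [ 0.02  0.19 -0.47]
j [-0.07  0.38 -0.66  1.87  0.27  0.99 -1.97]
scene 219
 zmax [66.5 74.2 76. ]
  2 18 94 x [-23.5  12.9  24.1] y [-13.2  11.2  14.8]
  20 45 49 x [-15.6   2.9  15.8] y [-2.7  2.7  4.6]
  45 75 73 x [-16.5   3.3  16.2] y [-2.9  2.4  4.1]
top 0
```

View pics/d.png

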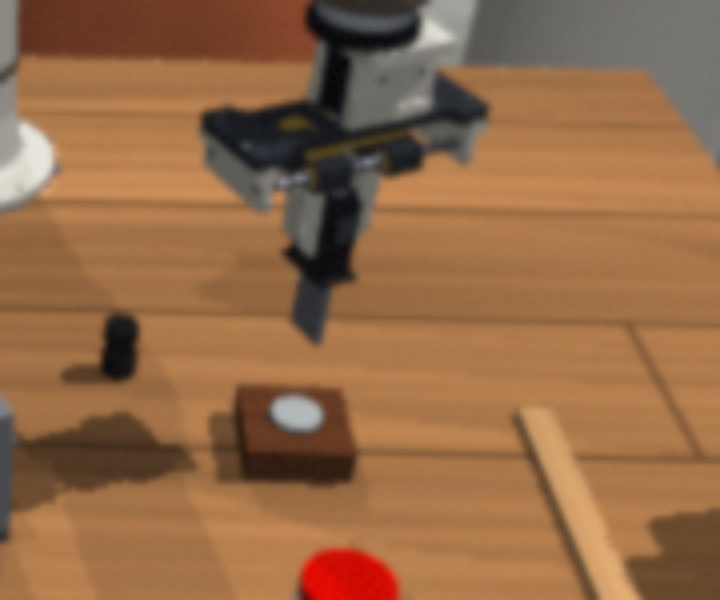

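The blade hangs at about (312,310) in the crop, directly above the disc at (297,413). Descend and hold.

Emit:
send_rows(
  offset=[
    [0,-0.001,0.012],
    [0,-0.002,0.028],
    [0,-0.0035,0.042],
    [0,-0.0035,0.052],
    [0,-0.0035,0.058],
  ],
  dr=[
    [0,0,0],
    [0,0,0],
    [0,0,-0.4],
    [0,0,-0.4],
    [0,0,-0.4],
  ],
)

```text
clock: 8.58
position: [0.451, 0.2886, 0.1325]
tcp_rot: [3.142, 0.001, 0.464]
ft_force: [-0.4, -0.5, -2.8]
finger_gap: 0.281
gripper_force: 30.0
```

Emit:
send_rows(
  offset=[
    [0,0,0],
    [0,0,0],
    [0,0,0],
    [0,0,0],
    [0,0,0],
  ],
  dr=[
    [0,0,0],
    [0,0,0],
    [0,0,0],
    [0,0,0],
    [0,0,0],
  ],
)

```text
clock: 9.0
position: [0.452, 0.2891, 0.1344]
tcp_rot: [3.142, -0.001, 0.464]
ft_force: [0.9, 0.2, -2.7]
finger_gap: 0.28
gripper_force: 30.0
```

```bash
python3 go.py .451 .287 .131 26.5; python3 tip.py
```

```text
pos [0.452  0.2891 0.1344] rpy [ 1.80e+02 -8.00e-02  2.66e+01] t 9.0 F [ 0.9  0.2 -2.7] gap 0.28 gf 30.0
off [-0.0018  0.0014  0.0034] dr [ 0.   -0.08  0.1 ]
j [-0.11  0.45 -0.63  1.91  0.34  0.88 -2.02]
scene 293
 zmax [ 97.4  99.3 100. ]
  2 18 87 x [-22.4  15.9  24.1] y [-11.8  10.6  15.7]
  20 45 39 x [-18.4   5.8  16.8] y [-1.2  3.   5.3]
  45 75 71 x [-16.    2.6  16.2] y [-2.2  2.3  4.7]
top 0
```

Emit:
send_rows(
  offset=[
    [-0.001,0.001,0.003],
    [-0.001,0.001,0.003],
    [-0.001,0.001,0.003],
    [-0.001,0.001,0.003],
    [-0.001,0.001,0.003],
  ],
  dr=[
    [0,0,0],
    [0,0,0],
    [0,0,0],
    [0,0,0],
    [0,0,0],
  ],
)

```text
clock: 9.52
position: [0.4511, 0.2875, 0.1307]
tcp_rot: [-3.142, -0.0, 0.464]
ft_force: [-0.3, -0.1, -1.0]
finger_gap: 0.283
gripper_force: 30.0
```

Emit:
send_rows(
  offset=[
    [0,0,0],
    [0,0,0],
    [0,0,0],
    [0,0,0],
    [0,0,0],
  ],
  dr=[
    [0,0,0],
    [0,0,0],
    [0,0,0],
    [0,0,0],
    [0,0,0],
  ],
)

```text
clock: 9.93
position: [0.4511, 0.2875, 0.1307]
tcp_rot: [-3.142, -0.0, 0.465]
ft_force: [0.2, 1.0, -1.9]
finger_gap: 0.284
gripper_force: 30.0
```

Emit:
send_rows(
  offset=[
    [0,0,0],
    [0,0,0],
    [0,0,0],
    [0,0,0],
    [0,0,0],
  ],
  dr=[
    [0,0,0],
    [0,0,0],
    [0,0,0],
    [0,0,0],
    [0,0,0],
  ],
)

```text
clock: 10.35
position: [0.451, 0.2874, 0.1307]
tcp_rot: [3.142, 0.0, 0.465]
ft_force: [-0.0, -0.1, -2.2]
finger_gap: 0.285
gripper_force: 30.0
```

Emit:
send_rows(
  offset=[
    [0,0,0],
    [0,0,0],
    [0,0,0],
    [0,0,0],
    [0,0,0],
  ],
  dr=[
    [0,0,0],
    [0,0,0],
    [0,0,0],
    [0,0,0],
    [0,0,0],
  ],
)

```text
clock: 10.77
position: [0.4511, 0.2874, 0.1307]
tcp_rot: [3.142, -0.0, 0.465]
ft_force: [-0.3, 0.1, -1.4]
finger_gap: 0.278
gripper_force: 30.0
```

Emit:
send_rows(
  offset=[
    [0,0,0],
    [0,0,0],
    [0,0,0],
    [0,0,0],
    [0,0,0],
  ],
  dr=[
    [0,0,0],
    [0,0,0],
    [0,0,0],
    [0,0,0],
    [0,0,0],
  ],
)

```text
clock: 11.18
position: [0.451, 0.2874, 0.1307]
tcp_rot: [-3.142, -0.0, 0.465]
ft_force: [0.2, 0.6, -2.2]
finger_gap: 0.278
gripper_force: 30.0
```

Emit:
send_rows(
  offset=[
    [0,0,0],
    [0,0,0],
    [0,0,0],
    [0,0,0],
    [0,0,0],
  ],
  dr=[
    [0,0,0],
    [0,0,0],
    [0,0,0],
    [0,0,0],
    [0,0,0],
  ],
)

```text
clock: 11.6
position: [0.4511, 0.2874, 0.1307]
tcp_rot: [3.142, -0.0, 0.464]
ft_force: [-0.3, -0.3, -2.3]
finger_gap: 0.284
gripper_force: 30.0
```

```bash
python3 go.py .5305 -.0437 .25 26.5; python3 - <<'E'
from h import *
c=robot.capture("scene"); cv2.imwrite("pics/d2.png",cv2.resize(c["image"][140:250,340:472],(720,600)))
E
```

```text
pos [0.4511 0.2874 0.1307] rpy [180.    -0.    26.61] t 11.6 F [-0.3 -0.3 -2.3] gap 0.284 gf 30.0
off [-0.0773  0.3316 -0.1193] dr [ 0.   -0.    0.11]
j [-0.11  0.46 -0.62  1.92  0.34  0.87 -2.02]
```

View pics/d2.png

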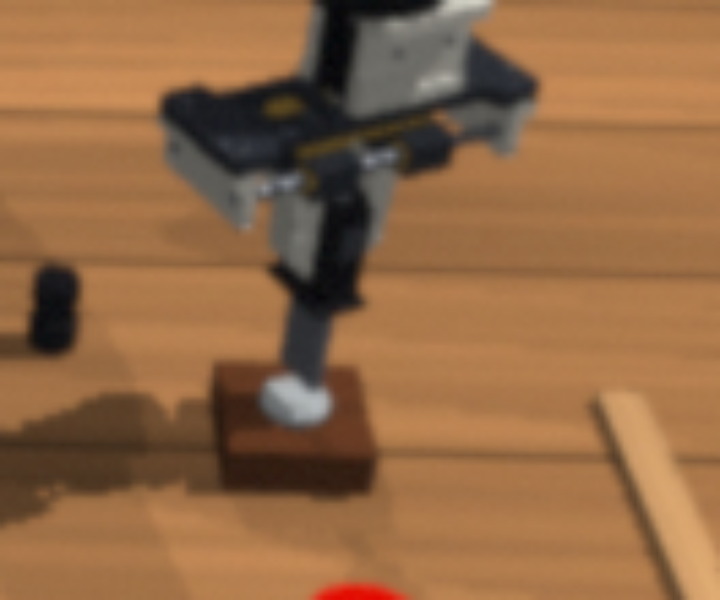

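The blade tip at (305,380) hovers over the disc centre at (297,400) with clearance; held steady for over 2 s. Now lift and cross to the guard.

Emit:
send_rows(
  offset=[
    [0,0,-0.015],
    [0,0,-0.04],
    [0,0,-0.07],
    [0,0,-0.1],
    [-0.003,0.01,-0.12],
  ],
  dr=[
    [0,0,0],
    [0,0,0],
    [0,0,0],
    [0,0,0],
    [0,0,0],
  ],
)

```text
clock: 12.07
position: [0.4527, 0.2802, 0.2538]
tcp_rot: [-3.14, -0.004, 0.468]
ft_force: [-0.3, 0.9, -3.2]
finger_gap: 0.283
gripper_force: 30.0
```

Emit:
send_rows(
  offset=[
    [-0.007,0.03,0],
    [-0.014,0.06,0],
    [-0.022,0.095,0],
    [-0.03,0.13,0],
    [-0.038,0.165,0],
  ],
  dr=[
    [0,0,0],
    [0,0,0],
    [0,0,0],
    [0,0,0],
    [0,0,0],
  ],
)

```text
clock: 12.48
position: [0.4928, 0.1111, 0.2509]
tcp_rot: [3.141, -0.0, 0.465]
ft_force: [0.7, -0.1, -2.2]
finger_gap: 0.282
gripper_force: 30.0
```

Emit:
send_rows(
  offset=[
    [-0.008,0.035,0],
    [-0.016,0.07,0],
    [-0.024,0.105,0],
    [-0.031,0.135,0],
    [-0.036,0.155,0],
  ],
  dr=[
    [0,0,0],
    [0,0,0],
    [0,0,0],
    [0,0,0],
    [0,0,0],
  ],
)

```text
clock: 12.9
position: [0.5303, -0.0464, 0.2506]
tcp_rot: [3.14, 0.001, 0.461]
ft_force: [1.0, -0.1, -2.3]
finger_gap: 0.278
gripper_force: 30.0
```

Emit:
send_rows(
  offset=[
    [0,0,0.01],
    [0,0,0.02],
    [0,0,0.026],
    [0,0,0.028],
    [0,0,0.028],
  ],
  dr=[
    [0,0,0],
    [0,0,0],
    [0,0,0],
    [0,0,0],
    [0,0,0],
  ],
)

```text
clock: 13.32
position: [0.5292, -0.0404, 0.2218]
tcp_rot: [-3.14, 0.001, 0.467]
ft_force: [0.1, -0.4, -1.6]
finger_gap: 0.281
gripper_force: 30.0
```

```bash
python3 go.py .5305 -.0437 .213 26.5; python3 tip.py; python3 - <<'E'
from h import *
c=np.load("last_scene.npz"); cv2.imwrite("pics/s.png",cv2.resize(c["image"][120:250,220:376],(720,600),interpolation=cv2.INTER_CUBIC))
E
```

```text
pos [ 0.5292 -0.0404  0.2218] rpy [-1.7991e+02  8.0000e-02  2.6770e+01] t 13.32 F [ 0.1 -0.4 -1.6] gap 0.281 gf 30.0
off [-0.0003  0.0035  0.0088] dr [-0.09  0.08  0.27]
j [ 0.45  0.3  -0.51  1.85  0.17  1.03 -1.23]
scene 297
 zmax [ 99.6  99.8 100. ]
  2 18 84 x [-15.9  19.2  25.9] y [-13.4   6.4  15.2]
  20 45 28 x [-9.9 14.4 17.9] y [-2.8  1.9  3.7]
  45 75 56 x [-12.7   9.9  17.1] y [-4.9  2.2  3.6]
top 5
 zmax [99.6 99.6 99.6]
```

View pics/s.png

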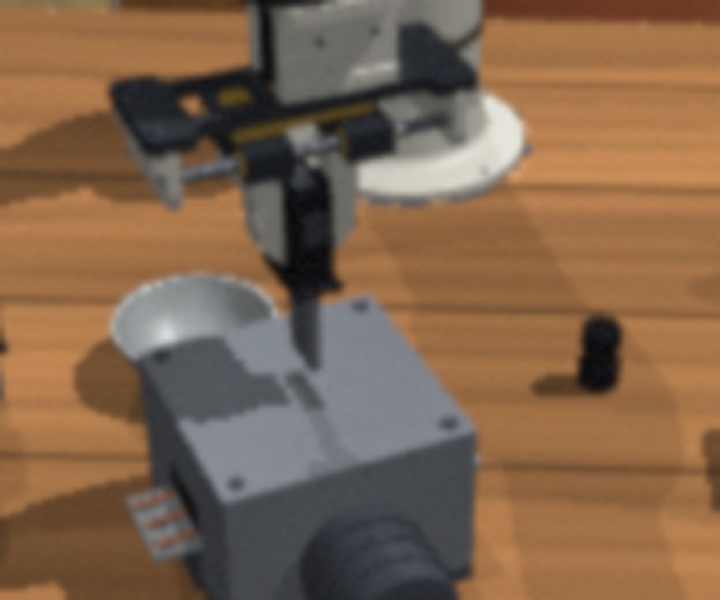

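```bash
python3 - <<'E'
from h import *
a=np.radians(26.5); ex=np.array([np.cos(a),np.sin(a)]); ey=np.array([-np.sin(a),np.cos(a)]); c0=np.array([.5305,-.0437])
for n in ("scene","top"):
    c=np.load(n+"0.npz"); g=cv2.cvtColor(c["image"],cv2.COLOR_BGR2GRAY).astype(np.float32)
    # rectify roof plane z=.12, 0.5mm grid in slot frame
    r=np.arange(-40,40.1,.5)/1000; U,V=np.meshgrid(r,r)
    P=np.dstack([c0[0]+U*ex[0]+V*ey[0],c0[1]+U*ex[1]+V*ey[1],np.full_like(U,.12)]).reshape(-1,3)
    uv,_=cv2.projectPoints(P,cv2.Rodrigues(c["R"])[0],c["t"],c["mtx"],c["dist_coeffs"])
    I=cv2.remap(g,uv.reshape(U.shape+(2,)).astype(np.float32),None,cv2.INTER_CUBIC)
    bg=np.median(I); mn=np.percentile(I,1)
    cen=(np.abs(U)<.032)&(np.abs(V)<.02); w=np.clip((bg+I[cen].min())/2-I,0,None)*cen
    print(n,bg,I[cen].min(),"slot cx,cy mm",(w*U).sum()/w.sum()*1e3,(w*V).sum()/w.sum()*1e3,"halfspan x",np.sqrt(3*(w*U*U).sum()/w.sum())*1e3)
    # edge profile of guard roof sides for reference
E
python3 go.py .5305 -.0437 .213 26.5
```

```text
scene 133.2391 73.56971 slot cx,cy mm -3.4451321033984614 3.524562424028811 halfspan x 18.71651662980097
top 119.127045 33.198387 slot cx,cy mm 1.318643427241902 0.6620951017348716 halfspan x 17.271710003604863
pos [ 0.5301 -0.0409  0.2229] rpy [-1.7999e+02 -1.0000e-02  2.6730e+01] t 13.42 F [-0.4 -0.8 -2.7] gap 0.281 gf 30.0
off [-0.0009  0.0027  0.0099] dr [-0.01 -0.01  0.23]
j [ 0.45  0.3  -0.51  1.85  0.17  1.03 -1.23]
```

Emit:
send_rows(
  offset=[
    [0,0,0.005],
    [0,0,0.01],
    [0,0,0.014],
    [0,0,0.015],
    [0,0,0.015],
  ],
  dr=[
    [0,0,0],
    [0,0,0],
    [0,0,0],
    [0,0,0],
    [0,0,0],
  ],
)

```text
clock: 13.83
position: [0.5296, -0.0421, 0.2071]
tcp_rot: [-3.141, 0.001, 0.465]
ft_force: [-0.8, -0.7, -1.1]
finger_gap: 0.28
gripper_force: 30.0
```

```bash
python3 go.py .5305 -.0437 .213 26.5; python3 - <<'E'
from h import *
s=robot.observe(); p=np.array(s["position"]); R=Ro.from_euler("xyz",s["tcp_rot"])
c=robot.capture("scene"); np.savez("pre.npz",**c)
pr=lambda P: cv2.projectPoints(np.array(P,float),cv2.Rodrigues(c["R"])[0],c["t"],c["mtx"],c["dist_coeffs"])[0].reshape(-1,2)
rect=lambda a,b,z:[[a,b,z],[a,-b,z],[-a,-b,z],[-a,b,z]]
tip=pr(p+R.apply(rect(.018,.004,.0747))); up=pr(p+R.apply(rect(.018,.004,.0187)))
cen=p+R.apply([0,0,.0787]); cen[2]=.12
sl=pr(cen+R.apply(rect(.019,.005,0)))  # slot if it were right under the blade
print("1mm px", pr([cen,cen+[.001,0,0],cen+[0,.001,0]]))
x0,y0,S=265,168,14
im=cv2.resize(c["image"][y0:y0+42,x0:x0+56],None,fx=S,fy=S,interpolation=cv2.INTER_CUBIC)
for q,col in((tip,(0,255,0)),(up,(255,255,0)),(sl,(0,0,255))):
    cv2.polylines(im,[np.int32((q-[x0,y0]+.5)*S)],True,col,1)
cv2.imwrite("pics/pre.png",im); print(sl,tip)
E
```

```text
pos [ 0.5296 -0.0421  0.2071] rpy [-1.7996e+02  5.0000e-02  2.6610e+01] t 13.83 F [-0.8 -0.7 -1.1] gap 0.28 gf 30.0
off [ 0.0001  0.0019 -0.0059] dr [-0.04  0.05  0.11]
j [ 0.45  0.32 -0.51  1.87  0.18  1.   -1.24]
1mm px [[285.33603183 204.7219267 ]
 [285.30703872 204.93500773]
 [285.68930122 204.7305148 ]]
[[286.21940339 208.91541932]
 [289.54066237 208.01287577]
 [284.477224   200.64552818]
 [281.22164519 201.50172495]] [[286.28034745 205.07474898]
 [288.95530637 204.35808144]
 [284.1337648  197.40893942]
 [281.50929736 198.09043079]]
```

View pics/pre.png

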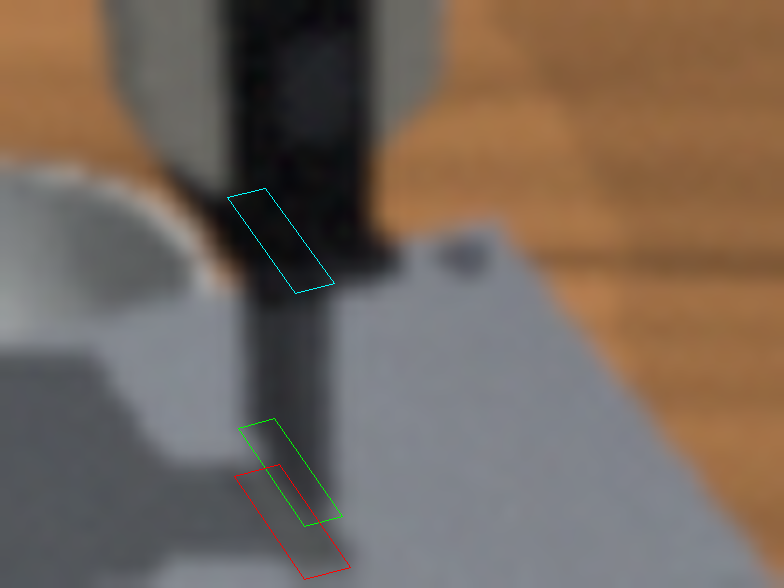

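The overlay agrees with the blade to under 1 mm (blade centre about (290,400) against 286 predicted), and the tip sits just above the slot area. I'll go down gently, watching the force.

Emit:
send_rows(
  offset=[
    [0.0005,0.0005,0.002],
    [0.0005,0.0005,0.004],
    [0.0005,0.0005,0.006],
    [0.0005,0.0005,0.007],
    [0.0005,0.0005,0.007],
  ],
  dr=[
    [0,0,0],
    [0,0,0],
    [0,0,0],
    [0,0,0],
    [0,0,0],
  ],
)

```text
clock: 14.3
position: [0.5305, -0.0423, 0.2004]
tcp_rot: [-3.141, 0.0, 0.464]
ft_force: [-0.3, -0.1, -2.9]
finger_gap: 0.279
gripper_force: 30.0
```

Emit:
send_rows(
  offset=[
    [0,0,0.0005],
    [0,0,0.001],
    [0,0,0.0015],
    [0,0,0.002],
    [0,0,0.002],
  ],
  dr=[
    [0,0,0],
    [0,0,0],
    [0,0,0],
    [0,0,0],
    [0,0,0],
  ],
)

```text
clock: 14.72
position: [0.5306, -0.0423, 0.1987]
tcp_rot: [-3.142, 0.0, 0.465]
ft_force: [-0.5, -0.1, -1.6]
finger_gap: 0.286
gripper_force: 30.0
```

Emit:
send_rows(
  offset=[
    [0,0,0.0005],
    [0,0,0.001],
    [0,0,0.0015],
    [0,0,0.002],
    [0,0,0.002],
  ],
  dr=[
    [0,0,0],
    [0,0,0],
    [0,0,0],
    [0,0,0],
    [0,0,0],
  ],
)

```text
clock: 15.13
position: [0.5306, -0.0423, 0.1966]
tcp_rot: [-3.141, 0.0, 0.464]
ft_force: [-0.5, 0.3, -1.7]
finger_gap: 0.283
gripper_force: 30.0
```

Emit:
send_rows(
  offset=[
    [0,0,0.0005],
    [0,0,0.001],
    [0,0,0.001],
    [0,0,0.001],
    [0,0,0.001],
  ],
  dr=[
    [0,0,0],
    [0,0,0],
    [0,0,0],
    [0,0,0],
    [0,0,0],
  ],
)

```text
clock: 15.55
position: [0.5307, -0.0423, 0.1957]
tcp_rot: [3.142, -0.0, 0.464]
ft_force: [0.2, -0.5, -2.4]
finger_gap: 0.279
gripper_force: 30.0
```

No contact yet; tip should be around 3 mm below the roof. Continue.

Emit:
send_rows(
  offset=[
    [0,0,0.0005],
    [0,0,0.001],
    [0,0,0.0015],
    [0,0,0.002],
    [0,0,0.002],
  ],
  dr=[
    [0,0,0],
    [0,0,0],
    [0,0,0],
    [0,0,0],
    [0,0,0],
  ],
)

```text
clock: 15.97
position: [0.5306, -0.0423, 0.1936]
tcp_rot: [-3.142, 0.0, 0.465]
ft_force: [-0.4, -1.0, -2.4]
finger_gap: 0.281
gripper_force: 30.0
```

Emit:
send_rows(
  offset=[
    [0,0,0.0005],
    [0,0,0.001],
    [0,0,0.0015],
    [0,0,0.002],
    [0,0,0.002],
  ],
  dr=[
    [0,0,0],
    [0,0,0],
    [0,0,0],
    [0,0,0],
    [0,0,0],
  ],
)

```text
clock: 16.38
position: [0.5307, -0.0423, 0.1916]
tcp_rot: [-3.142, 0.0, 0.465]
ft_force: [-0.2, 0.4, -2.5]
finger_gap: 0.282
gripper_force: 30.0
```

Emit:
send_rows(
  offset=[
    [0,0,0.001],
    [0,0,0.002],
    [0,0,0.003],
    [0,0,0.004],
    [0,0,0.005],
  ],
  dr=[
    [0,0,0],
    [0,0,0],
    [0,0,0],
    [0,0,0],
    [0,0,0],
  ],
)

```text
clock: 16.8
position: [0.5307, -0.0423, 0.1866]
tcp_rot: [-3.142, 0.0, 0.464]
ft_force: [1.0, -0.1, -2.5]
finger_gap: 0.286
gripper_force: 30.0
```

Emit:
send_rows(
  offset=[
    [0,0,0.001],
    [0,0,0.002],
    [0,0,0.003],
    [0,0,0.004],
    [0,0,0.005],
  ],
  dr=[
    [0,0,0],
    [0,0,0],
    [0,0,0],
    [0,0,0],
    [0,0,0],
  ],
)

```text
clock: 17.22
position: [0.5307, -0.0423, 0.1816]
tcp_rot: [3.142, -0.0, 0.464]
ft_force: [-0.2, -0.1, -2.1]
finger_gap: 0.287
gripper_force: 30.0
```

```bash
python3 go.py .5306 -.0423 .1587 26.5; python3 tip.py
```

```text
pos [ 0.5307 -0.0423  0.1816] rpy [180.    -0.    26.61] t 17.22 F [-0.2 -0.1 -2.1] gap 0.287 gf 30.0
off [-0.0001 -0.0001  0.0229] dr [ 0.   -0.    0.11]
j [ 0.44  0.35 -0.5   1.89  0.2   0.95 -1.26]
scene 368
 zmax [60.7 62.8 66.1]
  2 18 79 x [-14.2  18.6  24.5] y [-14.8   5.9  14.9]
  20 45 29 x [-9.6 14.5 17.5] y [-3.1  1.8  3.3]
  45 75 260 x [-27.4   4.1  30.8] y [-30.1   2.8  31. ]
top 13
 zmax [65.6 66.4 66.6]
  45 75 13 x [-26.1 -21.8 -13.3] y [-30.9 -22.  -16. ]
```

Free passage with no force rise; the blade is about 17 mm in.

Emit:
send_rows(
  offset=[
    [0,0,0.001],
    [0,0,0.003],
    [0,0,0.005],
    [0,0,0.007],
    [0,0,0.008],
  ],
  dr=[
    [0,0,0],
    [0,0,0],
    [0,0,0],
    [0,0,0],
    [0,0,0],
  ],
)

```text
clock: 17.73
position: [0.5305, -0.0424, 0.1733]
tcp_rot: [-3.141, 0.0, 0.464]
ft_force: [0.5, -0.1, -2.7]
finger_gap: 0.284
gripper_force: 30.0
```

Emit:
send_rows(
  offset=[
    [0,0,0.001],
    [0,0,0.003],
    [0,0,0.005],
    [0,0,0.007],
    [0,0,0.008],
  ],
  dr=[
    [0,0,0],
    [0,0,0],
    [0,0,0],
    [0,0,0],
    [0,0,0],
  ],
)

```text
clock: 18.15
position: [0.5305, -0.0423, 0.1654]
tcp_rot: [-3.141, 0.0, 0.465]
ft_force: [0.1, 0.7, -1.8]
finger_gap: 0.281
gripper_force: 30.0
```

Emit:
send_rows(
  offset=[
    [0,0,0.002],
    [0,0,0.004],
    [0,0,0.006],
    [0,0,0.007],
    [0,0,0.007],
  ],
  dr=[
    [0,0,0],
    [0,0,0],
    [0,0,0],
    [0,0,0],
    [0,0,0],
  ],
)

```text
clock: 18.57
position: [0.5305, -0.0423, 0.1584]
tcp_rot: [-3.141, 0.0, 0.465]
ft_force: [-0.5, -0.9, -2.7]
finger_gap: 0.283
gripper_force: 30.0
```

Emit:
send_rows(
  offset=[
    [0,0,0],
    [0,0,0],
    [0,0,0],
    [0,0,0],
    [0,0,0],
  ],
  dr=[
    [0,0,0],
    [0,0,0],
    [0,0,0],
    [0,0,0],
    [0,0,0],
  ],
)

```text
clock: 18.98
position: [0.5308, -0.0423, 0.1588]
tcp_rot: [3.141, -0.0, 0.465]
ft_force: [-0.7, -0.1, -1.8]
finger_gap: 0.281
gripper_force: 30.0
```

```bash
python3 go.py .5306 -.0423 .1587 26.5; python3 tip.py; python3 - <<'E'
from h import *
c=np.load("last_scene.npz"); cv2.imwrite("pics/f.png",cv2.resize(c["image"][120:250,220:376],(720,600),interpolation=cv2.INTER_CUBIC))
E
```

```text
pos [ 0.5308 -0.0423  0.1588] rpy [ 1.7999e+02 -1.0000e-02  2.6610e+01] t 18.98 F [-0.7 -0.1 -1.8] gap 0.281 gf 30.0
off [-0.0001 -0.0001  0.0001] dr [ 0.01 -0.01  0.11]
j [ 0.43  0.38 -0.49  1.91  0.22  0.9  -1.27]
scene 287
 zmax [38.3 39.6 43.8]
  2 18 74 x [-16.   19.5  25.8] y [-14.5   7.4  14.9]
  20 45 213 x [-25.4   9.   29.9] y [-30.9   6.9  30.8]
top 7
 zmax [42.2 45.5 46.3]
  20 45 6 x [-28.1 -24.  -22.6] y [-26.1 -18.9 -15.9]
```

View pics/f.png

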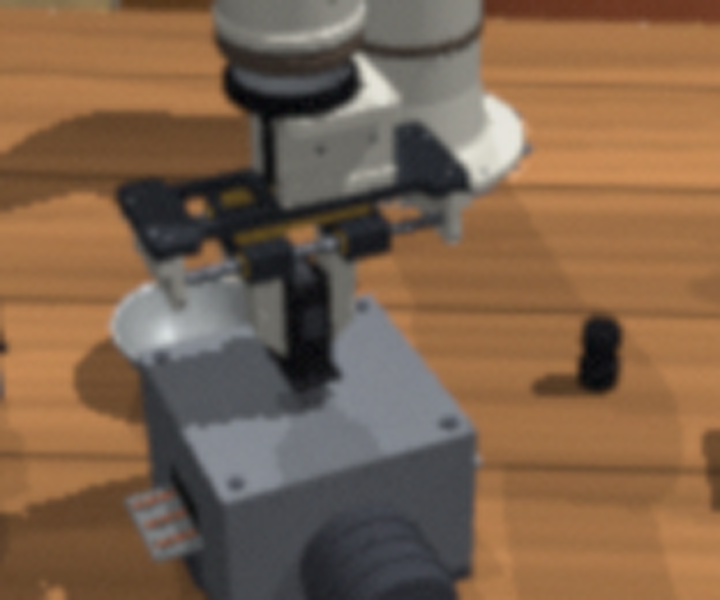

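The blade is in the slot, at about (308,390), the collar is clear above the roof, and force is only the wand's weight. Handing in.

```bash
python3 -c "
from rig import robot
print(robot.close_job())"
```

```text
the job is handed in; nothing more can be done
None
```

The job is handed in, with no verdict returned: I held the wand's tip steady about 16 mm above the test disc for over 2 s, then lowered the blade about 40 mm through the guard slot with no sign of contact, and the gripper is still holding it there with the collar clear.

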